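Latch the circuit board in its holder

TASK

A repaired circuit board lies in one of the two board holders with the latch still undone. On the holder with the board, swing the latch's wire loop over so that its bar drops behind the keeper's hook, then press the lever all the way over and down flat, so that the sliding jaw is drawn tight against the board. Leave the empty holder's latch as it is.

Things in the scene. Friction and masses are not known exactly. Their poses are not given: they have to be found in the camera images.
- holder: Board holder with the green circuit board in it: dark metal plate 200 x 150 x 12 mm, fixed to the bench. Origin: centre of its underside, on the bench. x: along the 200 mm side, from the latch's lever towards its keeper; z up. The board (69 x 80 mm) lies at y below 12 mm between two jaws; the steel draw latch works in the plane y = 45 mm. No part is higher than 140 mm.
- holder_lever (a joint): Angle of its lever about a pin along y at x -30, z 34 mm of the holder. 0: flat, pointing to -x, on its stop (done). Grows as it rises and tips over to +x; starts at 2.18 to 2.53, held lightly by friction. Swinging it down takes 2 to 5 N at the thumb pad; once hooked, the jaw's spring pushes it back up unless it is past dead centre (about 0.35); from there it stays down.
- holder_lever_tip (a point): Middle of the lever's thumb pad (30 mm wide, 28 mm long, 8 mm thick, ends 70 mm from the pin), 65 mm from the lever's pin and half-way through its thickness. Fully down it is at x -95, y 45, z 34 mm of the holder. Until the lever is past dead centre, keep pushing: from the +x side, then from above.
- holder_bar (a point): Middle of the cross bar (8 mm round, 48 mm long along y) of the wire loop, 80 mm long, 48 mm wide, that straddles the lever and swings freely on a pin 18 mm from the lever's pin. Starts 110 to 135 mm high, leaning 10 to 30 degrees past vertical to -x, on a stop. Pushed to +x past vertical it falls over the keeper, if the lever stays forward; there it is 26 to 30 mm above the bench.
- holder_hook (a point): Where the bar sits when hooked, 26 mm above the bench, y 45 mm of the holder. The keeper is a steel hook 20 mm wide, 38 mm high, open to +x, on the sliding jaw; behind it is a shelf 22 mm above the bench; its lip reaches 4 mm to +x of this point. The point's x in the holder: 40.5 mm with the sprung jaw open, 32.5 mm when drawn shut on the board.
- spare_bar (a point): Middle of the loop's cross bar on the other, empty holder (same make, no board, its latch undone in the same way): to be left alone.

How it is judged:
By the outcome, as a careful person would: the job done as asked, in the order asked, and still so for the second after the job is handed in, with the robot touching nothing.
It also fails if it takes over 32 s, if anything falls off the work surface, if the arm or the gripper's body presses on something with over 40 N, if the wrist force passes 120 N, or if a joint passes its speed limit or range.

ROBOT

A 6-joint arm with a two-finger parallel gripper is mounted at the origin on the work surface. World frame = base frame: x ahead of the robot, y to its left, z up, the work surface at z = 0. Lengths are in mm, angles in rad, forces in N, time in s.
With the tool pointing down it reaches from about 275 to 850 mm from the base axis. Payload 19 kg.
Tool frame: the origin (TCP) lies midway between the tips of the shut fingers; the grasp point (between the pads) lies 19 mm behind it; z points along the fingers, y is the line along which they close (so a half turn about z gives the same grasp; the last joint's range is limited). The gripper opens to 85 mm and grips with 20 to 120 N. Pads are 22 mm wide; open, the fingers measure 114 mm over their backs; the gripper's body (76 mm by 85 mm) begins 54 mm behind the grasp point. The pads swing forward as they close: fully open they stand 13 mm farther back than shut.
Start: joints at [-1.295, 0.15, 1.437, -0, 1.554, -0.134], TCP at [229.066, -527.37, 231.267] pointing down, gripper open.
Joint ranges: [-2.8, 2.8], [-0.68, 2.1], [0.12, 2.68], [-1.39, 4.53], [0.16, 2.79], [-2.81, 2.81]. Speed limits (rad/s): [1.89, 1.89, 2.22, 3.01, 3.01, 3.01].

INTERFACE

Orientations are given as a unit quaternion [x, y, z, w].
In Python, from station import r, jaws, kin, get_image, workorder, monitor gives the robot as it stands. Calls block until the motion is done:
- r.move_ptp(position, orientation): joint-space move of the TCP to a pose.
- r.move_straight(position, ori=None, velocity=150): straight line of the TCP; ori=None keeps the orientation; velocity is the mean speed in mm/s.
- r.set_joints(angles): joint-space move.
- jaws.gripper_to(opening, f_grip=None): opening from 0.0 (shut) to 1.0 (fully open); f_grip is the grip in N (None keeps the last); returns when the fingers have stopped.
- r.hold(seconds).
- kin.inverse_kinematics(position, orientation): joint angles nearest the present ones, or None.
- get_image(name): name is "side" or "top" or "wrist"; returns a dict with "pixels" (420x560x3 uint8, blue, green, red), "vertical_fov" (degrees; the focal length in pixels is half the picture's height over the tangent of half this angle, whatever the lens; pixels are square), "cx", "cy" (the principal point, pixels), "k1" (the pictures are not rectified: a ray, as slopes to the right and down, at radius r is drawn at 1 + k1 r^2 times it, then the intrinsics apply), "R" (3x3) and "t" (3): a world point X has camera coordinates R X + t. Camera axes: x right, y down, z forward; pixel columns grow to the right and rows downward; lengths in mm; the calibration is good to about 2 mm. A picture is of the moment at which its call begins. There is no depth.
A pose or a line that the arm cannot do raises r.Unreachable and nothing moves.
- workorder.close_job(): hands the job in; it is judged then, once.
Readings, each from a call of its own:
- monitor.read_time(): time.
- monitor.read_joint_positions(): joint angles.
- monitor.read_joint_vel(): joint speeds.
- monitor.read_joint_efforts(): joint torques, N m.
- monitor.read_position(): TCP position.
- monitor.read_tool_rot(): TCP orientation.
- monitor.read_contact_force(): force on the tool from outside, world axes, zero at the start.
- monitor.read_wrist_torque(): the same for the moment, N m.
- monitor.read_opening(): opening from 0.0 (shut) to 1.0 (fully open).
- monitor.read_grip_force(): force on a finger pad.
Only numpy, scipy, OpenCV 4.12 (cv2) and the standard library are available. Lean on these libraries where they do the work, as an engineer would, in place of code of your own. Each camera call takes 0.05 s, during which the arm holds its last target. There are 200 camera calls.

## Working session

There is one attempt and no reset: what is moved stays moved. The work goes in short steps, each a Python script; the robot and the scene stay as the last script left them, time stands still between calls to the robot, and variables do not carry over. Pictures are saved under pics/ and viewed, at most 10 in all, crops included, and the job is handed in when it is done.

```bash
mkdir -p pics; ls; python3 - <<'E'
from station import *
import cv2,numpy as np
for n in("top","side"):
    g=get_image(n); cv2.imwrite(f"pics/{n}0.png",g["pixels"]); np.savez(f"{n}0.npz",**g)
    print(n,g["vertical_fov"],g["cx"],g["cy"],g["k1"],g["R"],g["t"])
E
```

```text
pics
top 45.60613612252449 275.55681283740233 215.55894850242922 -0.06736964689366703 [[ 1.05287540e-03 -9.99999204e-01 -6.95648618e-04]
 [-9.88512552e-01 -9.35643810e-04 -1.51135899e-01]
 [ 1.51135127e-01  8.46784659e-04 -9.88512750e-01]] [ 17.70263013 521.4257577  781.63121008]
side 56.89237840406647 284.9479962805685 208.69767060765062 -0.0679886167166989 [[-0.98676249 -0.16200185 -0.00742863]
 [-0.10008942  0.64441315 -0.75809881]
 [ 0.12760051 -0.74731994 -0.65209739]] [543.76257945  73.1082199  666.72969542]
```

View pics/top0.png

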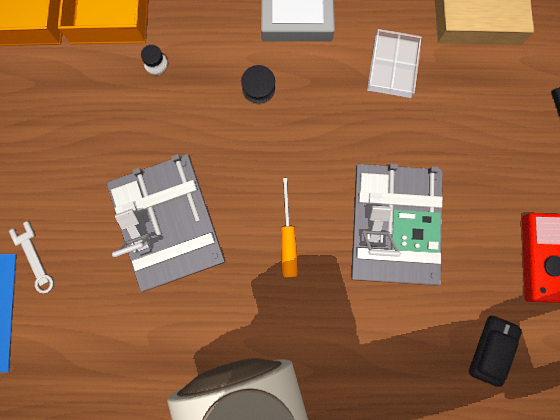

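View pics/side0.png

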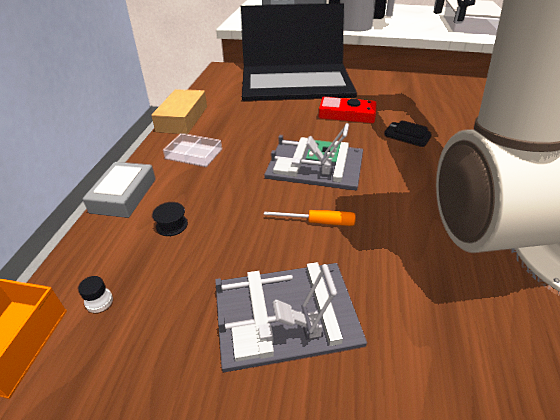

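The top view shows the board holder at right (corners about (357,164), (442,167), (441,284), (353,282)). Its keeper end points up the picture (+x) and the latch is on the left; the bar is near (378,247). The side view shows the same latch at about (345,130), with the loop standing up. I'll turn these into a pose.

```bash
cat >h.py <<'E'
import numpy as np,cv2
def K(g):
    f=210/np.tan(np.radians(g["vertical_fov"])/2); return f,g["cx"],g["cy"]
def proj(g,X):
    c=np.atleast_2d(X)@np.array(g["R"]).T+g["t"]; s=c[:,:2]/c[:,2:]; r2=(s**2).sum(1,keepdims=True)
    f,cx,cy=K(g); return s*(1+g["k1"]*r2)*f+[cx,cy]
def ray(g,p):
    f,cx,cy=K(g); d=(np.atleast_2d(p)-[cx,cy])/f; s=d.copy()
    for _ in range(20): s=d/(1+g["k1"]*(s**2).sum(1,keepdims=True))
    R=np.array(g["R"]); v=np.c_[s,np.ones(len(s))]@R; return -R.T@g["t"],v/np.linalg.norm(v,axis=1,keepdims=True)
def onplane(g,p,z):
    o,v=ray(g,p); return o+v*((z-o[2])/v[:,2:])
def tri(g1,p1,g2,p2):
    A=np.zeros((3,3));b=np.zeros(3);L=[]
    for g,p in((g1,p1),(g2,p2)):
        o,v=ray(g,p);M=np.eye(3)-np.outer(v[0],v[0]);A+=M;b+=M@o;L.append((o,M))
    X=np.linalg.solve(A,b);return X,[np.linalg.norm(M@(X-o)) for o,M in L]
def world(H,P):  # H=(x,y,yaw)
    c,s=np.cos(H[2]),np.sin(H[2]);P=np.atleast_2d(P).astype(float)
    return P@np.array([[c,s,0],[-s,c,0],[0,0,1]])+[H[0],H[1],0]
E
python3 - <<'E'
from h import *
g=dict(np.load("top0.npz")); s=dict(np.load("side0.npz"))
im=g["pixels"]; hsv=cv2.cvtColor(im,cv2.COLOR_BGR2HSV)
m=((hsv[...,1]<75)|((hsv[...,0]>40)&(hsv[...,0]<100))).astype(np.uint8)
w=np.zeros_like(m);w[150:300,335:460]=m[150:300,335:460]
w=cv2.morphologyEx(w,cv2.MORPH_OPEN,np.ones((5,5)))
c=max(cv2.findContours(w,0,1)[0],key=cv2.contourArea)[:,0,:]
P=onplane(g,c,12)[:,:2].astype(np.float32)
rc=cv2.minAreaRect(P);print(rc);
b=cv2.boxPoints(rc);print(b)
a=max([b[(i+1)%4]-b[i] for i in range(4)],key=lambda e:np.linalg.norm(e)*(e[0]>0));yaw=np.arctan2(a[1],a[0])
H=(*rc[0],yaw);print(H);np.save("H.npy",H)
out=[]
for gg,(x0,y0,x1,y1) in((g,(335,150,460,300)),(s,(255,110,380,200))):
    I=cv2.resize(gg["pixels"][y0:y1,x0:x1],None,fx=4 if gg is g else 6,fy=4 if gg is g else 6,interpolation=cv2.INTER_CUBIC)
    q=4 if gg is g else 6
    for p in proj(gg,world(H,[[x,y,12] for x in(-100,100) for y in(-75,75)])): cv2.circle(I,tuple(int(v) for v in (p-[x0,y0]+.5)*q),4,(0,0,255),1)
    for p in proj(gg,world(H,[[-30,45,34],[40.5,45,26]])): cv2.circle(I,tuple(int(v) for v in (p-[x0,y0]+.5)*q),4,(255,0,255),1)
    cv2.imwrite(f"pics/c{q}.png",I)
E
```

```text
((514.61962890625, -189.51673889160156), (150.77215576171875, 203.4060516357422), 86.2143325805664)
[[ 408.1612  -258.02344]
 [ 611.1234  -271.4532 ]
 [ 621.07806 -121.01004]
 [ 418.11584 -107.58029]]
(514.61962890625, -189.51673889160156, np.float32(-0.0660724))
```

View pics/c4.png

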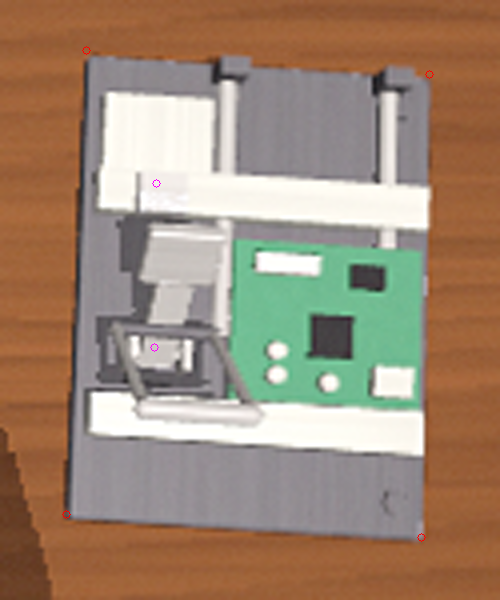

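View pics/c6.png

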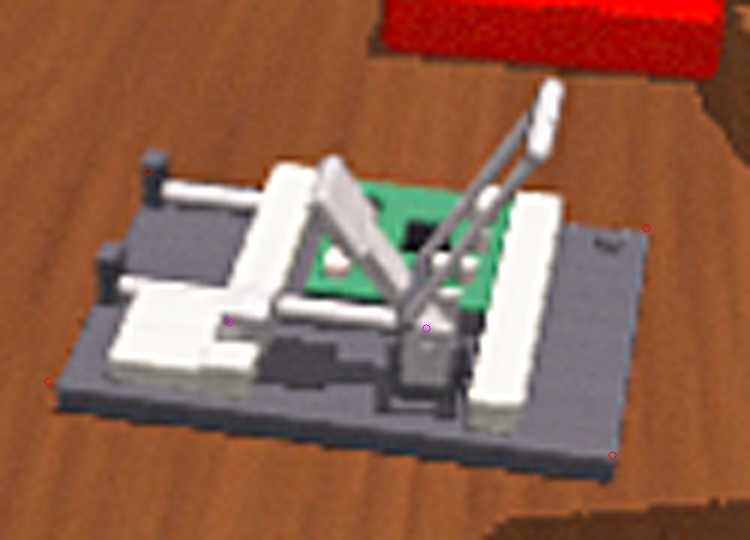

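In the top crop the fitted rectangle overshoots the keeper end by about 3 mm because of the guide blocks. The bar runs from about (140,408) to (258,415) and the lever pad's end is near (189,230). In the side crop the bar's centre is about (546,120) and the pad's end about (327,177). I'll triangulate the bar and pad, check them against the geometry, and check reach.

```bash
python3 - <<'E'
from h import *
from station import *
g=dict(np.load("top0.npz")); s=dict(np.load("side0.npz"))
H=np.load("H.npy"); H[0]-=1.7*np.cos(H[2]); H[1]-=1.7*np.sin(H[2]); np.save("H.npy",H)
for n,a,b in(("bar",(199,411),(546,120)),("padend",(189,230),(327,177))):
    X,e=tri(g,[335-.5+a[0]/4,150-.5+a[1]/4],s,[255-.5+b[0]/6,110-.5+b[1]/6])
    c,q=np.cos(H[2]),np.sin(H[2]);d=X[:2]-H[:2];print(n,X,"holder",c*d[0]+q*d[1],-q*d[0]+c*d[1],X[2],"resid",e)
print(monitor.read_time(),monitor.read_tool_rot())
from scipy.spatial.transform import Rotation as R
for k in(-1,0,1,2):
    Q=(R.from_euler('z',H[2]+k*np.pi/2)*R.from_euler('x',np.pi)).as_quat()
    print(k,Q.round(3),[np.round(kin.inverse_kinematics(list(world(H,p)[0]),list(Q)),2).tolist() for p in([-90,45,40],[40,45,70])] )
E
```

```text
bar [ 454.24297503 -141.67299673  119.85088074] holder -61.703764002112024 43.75301941343697 119.85088073861608 resid [np.float64(0.47901292020171504), np.float64(0.4790129202016555)]
padend [ 526.15826646 -146.56702882   89.40997287] holder 10.377734409784367 43.61782521902721 89.40997287289721 resid [np.float64(1.216004146710921), np.float64(1.216004146711019)]
0.1 [ 9.79076858e-01  2.03490005e-01 -2.38919824e-05 -5.68949148e-04]Traceback (most recent call last):
  File "<stdin>", line 12, in <module>
    return _wrapfunc(a, 'round', decimals=decimals, out=out)
    return _wrapit(obj, method, *args, **kwds)
    result = getattr(arr, method)(*args, **kwds)
TypeError: unsupported operand type(s) for *: 'NoneType' and 'float'
```

Bar measured at holder (-62, 44, 120). That is 83 mm from its pin and leaning about 31°, against 80 mm and 10–30° expected. The lever end is 69 mm from its pin at angle 2.2, so both agree with the given sizes. Next: push the loop over.

```bash
cat >>h.py <<'E'
from scipy.spatial.transform import Rotation as R
H=np.load("H.npy")
Q=list((R.from_euler('z',H[2])*R.from_euler('x',np.pi)).as_quat())
def W(x,z,y=44): return [float(v) for v in world(H,[x,y,z])[0]]
E
python3 - <<'E'
from h import *; from station import *
for p in([-97,220],[-97,108],[-3,108],[40,120],[45,65],[-80,36]): print(p,kin.inverse_kinematics(W(*p),Q) is not None)
jaws.gripper_to(0.0,40)
r.move_ptp(W(-97,210),Q); r.move_straight(W(-97,108))
F0=np.array(monitor.read_contact_force())
for x in range(-87,1,8):
    r.move_straight(W(x,108),velocity=90); print(x,np.round(np.array(monitor.read_contact_force())-F0,1))
r.hold(.5)
g=get_image("side");cv2.imwrite("pics/s1.png",cv2.resize(g["pixels"][80:210,220:400],None,fx=4,fy=4))
print(monitor.read_time(),monitor.read_position(),W(1,108))
E
```

```text
[-97, 220] True
[-97, 108] True
[-3, 108] True
[40, 120] True
[45, 65] True
[-80, 36] True
-87 [-0.7  0.4 -0.5]
-79 [ 0.   0.6 -1.3]
-71 [ 0.1  0.3 -0.5]
-63 [-0.   0.7 -1.6]
-55 [-0.2  0.1 -1. ]
-47 [-0.3  0.1 -1. ]
-39 [ 0.6  0.2 -0.6]
-31 [ 0.3  0.6 -1.4]
-23 [-0.2 -0.5 -0.4]
-15 [-1.   0.1 -1.8]
-7 [ 0.2 -0.2 -0.3]
6.6 [ 508.79925597 -145.03544817  108.01679073] [516.8262269742476, -145.5665292792879, 108.0]
```

View pics/s1.png

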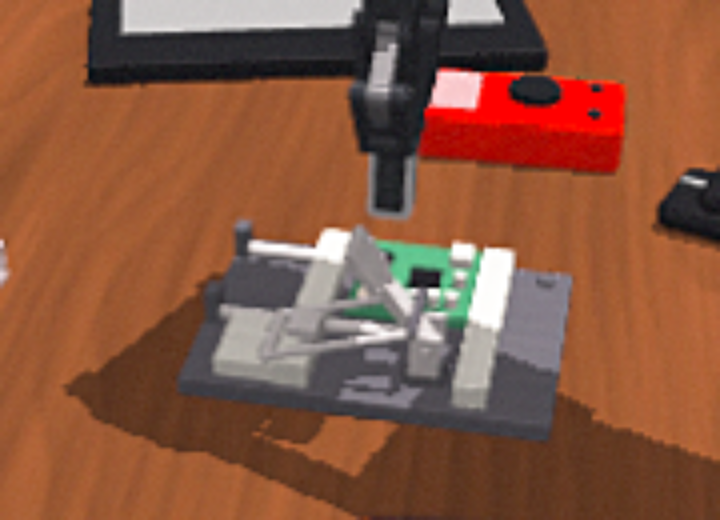

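The side view shows the loop lying over the keeper, with its bar from about (265,355) to (295,310), and the lever still forward. Now I'll push the lever back from the +x side, stop part-way and check the bar.

```bash
cat >>h.py <<'E'
def path(t):
    s,c=np.sin(t),np.cos(t)
    if t>np.pi/2: return (-30-70*c+4*s+11, 34+70*s-12)
    return (-30-58*c+4*s+11, 34+58*s+4*c)
E
python3 - <<'E'
from h import *; from station import *
s=dict(np.load("side0.npz"));X=onplane(s,[290,163],28)[0];d=X[:2]-H[:2];c,q=np.cos(H[2]),np.sin(H[2]);print("bar",c*d[0]+q*d[1],-q*d[0]+c*d[1])
r.move_straight(W(-7,130),velocity=250); r.move_straight(W(52,130),velocity=250); r.move_straight(W(52,78),velocity=200)
F0=np.array(monitor.read_contact_force())
for t in np.arange(2.3,1.19,-.1):
    x,z=path(t); r.move_straight(W(x,z),velocity=80); print(round(t,2),round(x),round(z),np.round(np.array(monitor.read_contact_force())-F0,1))
g=get_image("side");cv2.imwrite("pics/s2.png",cv2.resize(g["pixels"][80:210,220:400],None,fx=4,fy=4,interpolation=2))
print(monitor.read_time())
E
```

```text
bar 47.658238294717236 47.98010868199593
2.3 31 74 [ 0.4 -1.3  0.8]
2.2 25 79 [-1.  -0.1 -1.2]
2.1 20 82 [-0.6 -0.  -0.2]
2.0 14 86 [-0.7  0.   0.3]
1.9 7 88 [-0.4 -0.2 -0.5]
1.8 1 90 [-0.1 -0.2  0.1]
1.7 -6 91 [-0.1 -0.4  0.3]
1.6 -13 92 [-0.8 -0.8 -0.3]
1.5 -19 92 [-0.7 -0.4 -0.9]
1.4 -25 92 [-0.5 -0.4 -0.4]
1.3 -31 91 [ 1.3 -0.7  0.4]
1.2 -36 90 [ 0.6  0.3 -1.3]
10.8667
```

View pics/s2.png

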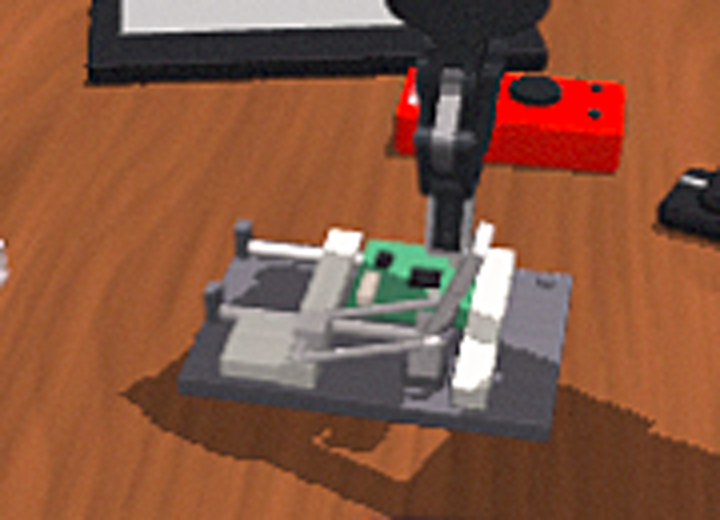

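The picture shows the bar hooked at the keeper, near (300,350), and the jaw starting to move. The lever is past vertical, ahead of the finger (end at (487,230)). I'll press it down.

```bash
python3 - <<'E'
from h import *; from station import *
F0=np.zeros(3)
for t in list(np.arange(1.1,.05,-.1))+[0.]:
    x,z=path(t); r.move_straight(W(x,z),velocity=70); print(round(t,2),round(x),round(z),np.round(monitor.read_contact_force(),1))
for z in(37,36,35,34,33):
    if monitor.read_contact_force()[2]>25: break
    r.move_straight(W(-77,z),velocity=30); print(z,np.round(monitor.read_contact_force(),1),np.round(monitor.read_position()[2],1))
r.hold(.3);print(np.round(monitor.read_contact_force(),1))
r.move_straight(W(-77,70),velocity=120); r.move_straight(W(-100,220),velocity=250)
r.hold(.3)
for n,b in(("side",(80,210,220,400)),("top",(140,300,330,470))):
    g=get_image(n);cv2.imwrite(f"pics/{n}3.png",cv2.resize(g["pixels"][b[0]:b[1],b[2]:b[3]],None,fx=3.5,fy=3.5,interpolation=2))
print(monitor.read_time())
a=cv2.imread("pics/side3.png");b=cv2.imread("pics/top3.png")
E
```

```text
1.1 -42 88 [ 1.1 -0.2 -1.5]
1.0 -47 85 [ 0.7  0.7 -0.1]
0.9 -52 82 [0.7 0.1 0. ]
0.8 -57 78 [ 0.5 -0.  -0.2]
0.7 -61 74 [-0.2 -0.8 -0. ]
0.6 -65 70 [ 0.1  0.2 -0.1]
0.5 -68 65 [-1.3 -0.6  0.6]
0.4 -71 60 [ 0.8 -0.3 -0.5]
0.3 -73 55 [0.6 0.2 0.5]
0.2 -75 49 [0.8 0.2 0.3]
0.1 -76 44 [-0.8 -0.2 -0.7]
0.0 -77 38 [ 1.3 -1.4  2.6]
37 [-4.5  1.4 15.8] 37.7
36 [-9.9  3.8 31.1] 37.4
[-9.5  3.3 31.4]
16.2583
```

View pics/side3.png

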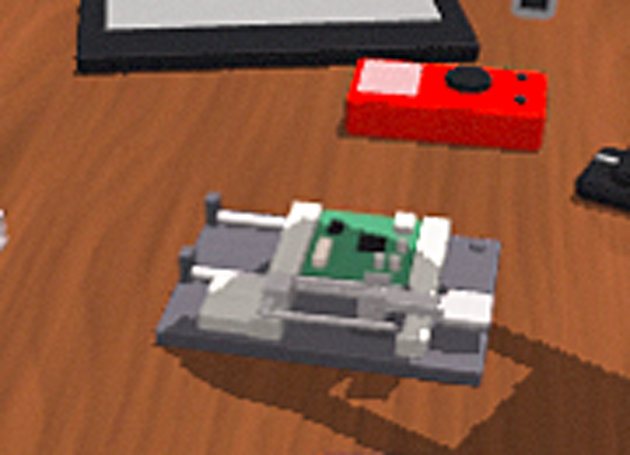

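View pics/top3.png

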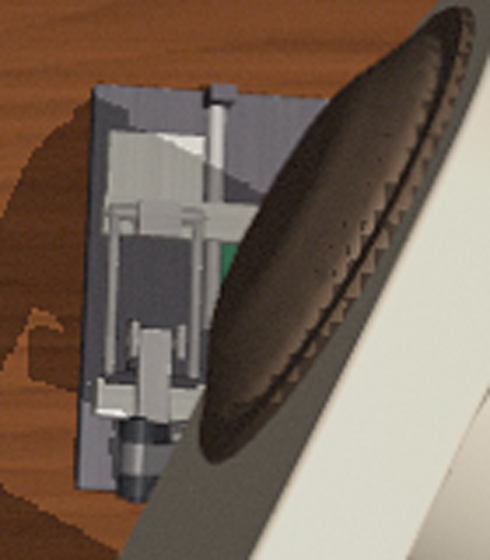

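Both views show the lever flat (side (465,305)). The bar sits under the keeper's hook (top (160,213)), and the jaw is against the board.

```bash
python3 -c "
from station import *
print(workorder.close_job(), monitor.read_time())"
```

```text
the job is handed in; nothing more can be done
the job is handed in; nothing more can be done
```

The latch on the board's holder is closed: bar behind the keeper's hook, lever pressed flat, jaw tight against the board, empty holder untouched; job handed in at about 16 s of the 32 s allowed.

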